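# Snap the axle clip onto a toy wagon wheel

## Task

Pick up the fork tool by its wooden handle and use it, not your fingers, to slide the split steel clip across the face of the wheel and press it sideways into the groove of the axle until it snaps fully home. Then keep the fork pressing on it with about 15 N for half a second to prove the seat, never with more than 25 N or the clip bends, and stand the fork upright back on its cork square and let go, leaving the toy truck, the tape measure and the roll of tape where they are.

Things in the scene. Friction and masses are not known exactly. Their poses are not given: they have to be found in the camera images.
- jig: Square plywood board 240 x 240 x 18 mm, fixed to the bench, with a wooden wagon wheel (200 mm diameter, 24 mm thick, black tyre) fixed flat on it in the middle. Origin: centre of the board's underside, on the bench; z up; the flat top face of the wheel is at z = 42 mm. The axle stands in a slot of the hub that runs along the jig's x axis.
- axle: Upright steel axle in the wheel's middle. Origin: on its axis, level with the wheel's face. From 0 to 10.5 mm up it is the groove, 16 mm in diameter; above, up to 20.5 mm, a round head 24 mm in diameter. Not yet glued: pushed along the jig's +x it gives way by 0 to 14 mm (drag 3 N) before a hard stop, differently each time; it stays on the jig's x line.
- clip: Loose dark steel C-shaped split clip, 8 mm thick, flat on the wheel 38 to 77 mm from the axle on the jig's -x side; its mouth opens to its own +x, roughly at the axle. Origin: underside, where the axle's axis comes when it is home; z up. Back bar x -20 to -8 mm, 28 mm wide. Two sprung jaws reach x = +7 mm, 31 mm wide over all, 11 mm between their round noses (radius 4 mm, at x = 5 mm).
- clip_back (a point): Middle of the clip's flat back, at x = -20, z = 4 mm of the clip: push here towards the clip's +x. The jaws spread to pass the groove: the push peaks at about 8 to 10 N some 8 to 10 mm short of home, falls, and the last 2 to 3 mm snap in by themselves. Home, the back bar bears on the axle and the push rises steeply. Hold 15 N there (10 to 20 N will do); over 25 N bends it.
- fork: Fork tool, loose, 0.3 kg, standing on the cork square. Origin: underside, below the handle's axis; z up; it points to its +x. Square wooden handle 26 x 26 mm from z = 8 to 78 mm, faces square to x and y; grip it at about z = 48 mm. Steel foot 8 mm thick, x -30 to +45 mm, 52 mm wide. In use keep the foot 2 to 3 mm above the wheel's face (pressed forward, it tips nose-down and drags).
- fork_notch (a point): Middle of the flat floor of the notch at the fork's front, at x = 45, z = 4 mm of the fork. The notch is 34 mm wide between two round-nosed prongs that reach to x = 53.5 mm, and takes the clip's back bar.
- mat: Cork square 140 x 120 x 4 mm fixed on the bench, on which the fork stands. Origin: centre of its underside; the long side along its x.
- truck: Bystander: wooden toy truck 160 x 85 x 90 mm, origin under its middle.
- tape_roll: Bystander: roll of tape lying flat, 90 mm in diameter, 25 mm high, origin under its middle.
- tape_measure: Bystander: black tape measure 70 x 35 x 60 mm, origin under its middle.
Mind the look-alikes: they are no part of the job. What is shaped like the fork but green or purple is not meant. Of the things shaped like the mat, the cork one is meant.

How it is judged:
By the outcome, as a careful person would: the job done as asked, in the order asked, and still so for the second after the job is handed in, with the robot touching nothing.
It also fails if it takes over 69 s, if anything falls off the work surface, if the arm or the gripper's body presses on something with over 40 N, if the wrist force passes 120 N, or if a joint passes its speed limit or range.

## Robot

A 7-joint arm with a two-finger parallel gripper is mounted at the origin on the work surface. World frame = base frame: x ahead of the robot, y to its left, z up, the work surface at z = 0. Lengths are in m, angles in rad, forces in N, time in s.
With the tool pointing down it reaches from about 0.425 to 1.025 m from the base axis. Payload 9.4 kg.
Tool frame: the origin (TCP) lies at the very end of the fingers, on their centre line; the grasp point (between the pads) lies 19 mm behind it; z points along the fingers, y is the line along which they close (so a half turn about z gives the same grasp; the last joint's range is limited). The gripper opens to 85 mm and grips with 20 to 120 N. Pads are 22 mm wide; open, the fingers measure 114 mm over their backs; the gripper's body (76 mm by 85 mm) begins 54 mm behind the grasp point. The pads swing forward as they close: fully open they stand 13 mm farther back than shut.
Start: joints at [1.154, 0.599, -0.003, 1.599, 0.002, 0.943, -0.08], TCP at [0.242, -0.684, 0.231] pointing down, gripper open.
Joint ranges: [-2.57, 2.57], [-0.35, 1.97], [-1.29, 1.29], [0.11, 2.56], [-1.05, 4.19], [0.11, 1.86], [-2.63, 2.63]. Speed limits (rad/s): [2.22, 2.22, 3.01, 3.01, 3.14, 3.14, 3.14].

## Interface

Orientations are given as [roll, pitch, yaw] about the fixed x, y, z axes, in that order (R = Rz(yaw) Ry(pitch) Rx(roll)).
In Python, from rig import arm, eyes gives the robot as it stands. Calls block until the motion is done:
- arm.reach(position, orientation): joint-space move of the TCP to a pose.
- arm.servo_line(position, rot=None, velocity=0.15): straight line of the TCP; rot=None keeps the orientation; velocity is the mean speed in m/s.
- arm.move_joints(angles): joint-space move.
- arm.grip(opening, newtons=None): finger opening in m; newtons is the grip in N (None keeps the last); returns when the fingers have stopped.
- arm.pause(seconds).
- arm.ik(position, orientation): joint angles nearest the present ones, or None.
- eyes.read_camera(name): name is "side" or "top"; returns the picture (384x512x3 uint8, red, green, blue); there is no depth.
- eyes.calibration(name): a dict with "mtx" (3x3 intrinsics, pixels), "view" (4x4, takes a point from world to camera coordinates). Camera axes: x right, y up, looking along -z (the intrinsics and any distortion apply to the point x, -y, -z); pixel columns grow to the right and rows downward; lengths in m; the calibration is good to about 2 mm. A picture is of the moment at which its call begins. calibration takes no time and is no camera call.
A pose or a line that the arm cannot do raises arm.PlanningError and nothing moves.
- arm.sign_off(): hands the job in; it is judged then, once.
Readings, each from a call of its own:
- arm.read_time(): time.
- arm.read_q(): joint angles.
- arm.read_qvel(): joint speeds.
- arm.read_joint_torque(): joint torques, N m.
- arm.read_tool_pos(): TCP position.
- arm.read_tool_rot(): TCP orientation.
- arm.read_contact_force(): force on the tool from outside, world axes, zero at the start.
- arm.read_moment(): the same for the moment, N m.
- arm.read_grip_width(): finger opening in m.
- arm.read_gripper_force(): force on a finger pad.
Only numpy, scipy, OpenCV 4.12 (cv2) and the standard library are available. Lean on these libraries where they do the work, as an engineer would, in place of code of your own. Each camera call takes 0.05 s, during which the arm holds its last target. There are 200 camera calls.

## Working session

There is one attempt and no reset: what is moved stays moved. The work goes in short steps, each a Python script; the robot and the scene stay as the last script left them, time stands still between calls to the robot, and variables do not carry over. Pictures are saved under pics/ and viewed, at most 10 in all, crops included, and the job is handed in when it is done.

```bash
ls; mkdir -p pics
python3 - <<'E'
from rig import arm, eyes
import cv2
for n in("top","side"):
    im=eyes.read_camera(n); cv2.imwrite(f"pics/{n}0.png",im[:,:,::-1])
    c=eyes.calibration(n); print(n,c)
print(arm.read_time(),arm.read_tool_rot(),arm.read_contact_force())
E
```

```text
pics
top {'mtx': array([[435.67668405,   0.        , 255.23736273],
       [  0.        , 435.67668405, 200.85036091],
       [  0.        ,   0.        ,   1.        ]]), 'view': array([[ 8.62437373e-03, -9.99851135e-01,  1.49441498e-02,
         9.87687643e-04],
       [ 9.98881577e-01,  9.30887479e-03,  4.63566686e-02,
        -4.67508386e-01],
       [-4.64888809e-02,  1.45276387e-02,  9.98813162e-01,
        -1.38669999e+00],
       [ 0.00000000e+00,  0.00000000e+00,  0.00000000e+00,
         1.00000000e+00]])}
side {'mtx': array([[437.3985254 ,   0.        , 244.70545012],
       [  0.        , 437.3985254 , 191.96553643],
       [  0.        ,   0.        ,   1.        ]]), 'view': array([[-0.84158438, -0.54011419,  0.00351927,  0.41266902],
       [ 0.39299266, -0.60784971,  0.68998225, -0.2037676 ],
       [-0.37053002,  0.58206133,  0.72381773, -0.97955823],
       [ 0.        ,  0.        ,  0.        ,  1.        ]])}
0.1 [-3.14021607e+00  1.15196439e-04  3.39830799e-01] [ 0.07040774 -0.52311174  0.74318114]
```

View pics/top0.png

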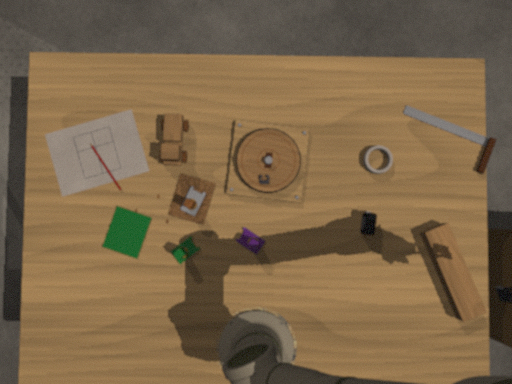

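View pics/side0.png

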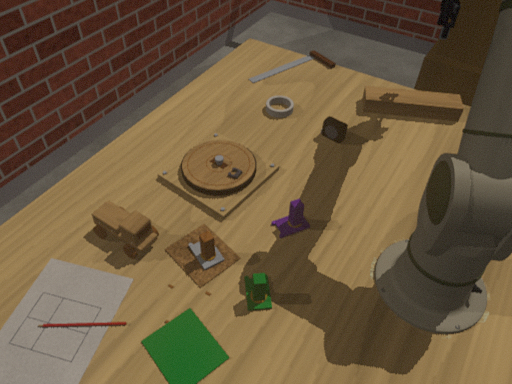

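The top view shows the jig wheel near (268,161), the clip near (264,180), and the fork on its cork near (190,200). The truck is at (172,138). The green and purple forks near (185,249) and (250,240) are decoys. I'll zoom in.

Run:
```python
from rig import eyes
import cv2,numpy as np
def avg(n,k=4): return np.mean([eyes.read_camera(n).astype(float) for _ in range(k)],0)
t=avg("top");s=avg("side"); np.save("top.npy",t);np.save("side.npy",s)
def crop(im,x0,y0,w,h,k,out):
    c=np.clip(im[y0:y0+h,x0:x0+w]*1.5,0,255).astype(np.uint8)[:,:,::-1]
    c=cv2.resize(c,None,fx=k,fy=k,interpolation=cv2.INTER_CUBIC)
    for i in range(0,w,10): cv2.line(c,(i*k,0),(i*k,8),(0,0,255),1); 
    for i in range(0,h,10): cv2.line(c,(0,i*k),(8,i*k),(0,0,255),1)
    cv2.imwrite(out,c)
crop(t,160,115,155,112,5,"pics/t1.png")
crop(s,150,130,140,150,4,"pics/s1.png")
```

```text
(no output)
```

View pics/t1.png

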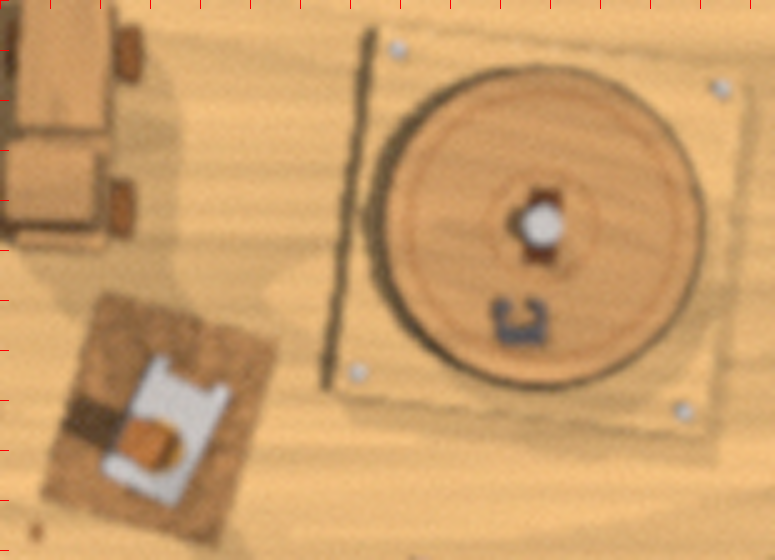

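View pics/s1.png

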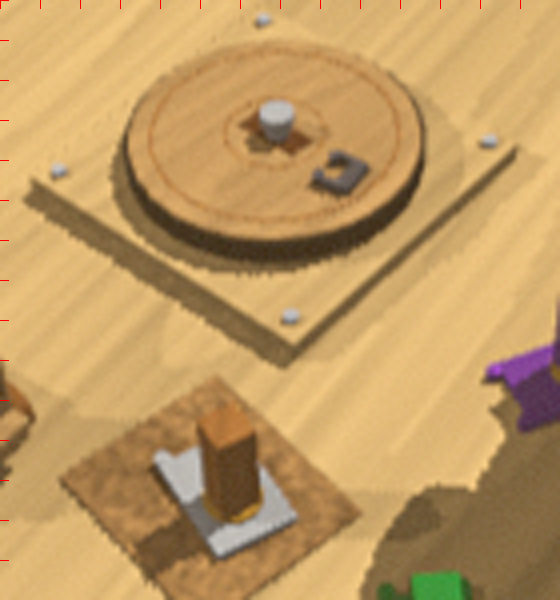

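The crops show:
- **Axle head:** at top pixel about (268.3,160).
- **Clip:** at about (264,179), mouth pointing up the image towards the axle, so jig +x is roughly world +x.
- **Fork:** points up and to the right (yaw about -25°).

Next I'll fit poses by comparing silhouettes in each camera.

```bash
cat > fit.py <<'E'
import numpy as np,cv2
from rig import eyes
from scipy.optimize import minimize
def avg(n,k=3): return np.mean([eyes.read_camera(n).astype(float) for _ in range(k)],0)
def proj(n,P):
    c=eyes.calibration(n);P=np.atleast_2d(P);q=P@c["view"][:3,:3].T+c["view"][:3,3]
    q=q*[1,-1,-1];u=q@c["mtx"].T;return u[:,:2]/u[:,2:]
def back(n,uv,z):
    c=eyes.calibration(n);R=c["view"][:3,:3];t=c["view"][:3,3]
    d=R.T@(np.linalg.inv(c["mtx"])@[uv[0],uv[1],1]*[1,-1,-1]);o=-R.T@t
    return o+d*(z-o[2])/d[2]
def box(x0,x1,y0,y1): return np.array([[x0,y0],[x1,y0],[x1,y1],[x0,y1]])*1e-3
CLIP=[(box(-20,-8,-14,14),0,.008),(box(-20,5,-15.5,-7.5),0,.008),(box(-20,5,7.5,15.5),0,.008)]
a=np.linspace(0,2*np.pi,16)
for s in(1,-1): CLIP.append((np.c_[5+4*np.cos(a)*.5,s*9.5+4*np.sin(a)]*1e-3,0,.008))
FOOT=[(box(-30,45,-26,26),0,.008),(box(40,53.5,17,26),0,.008),(box(40,53.5,-26,-17),0,.008)]
HAND=[(box(-13,13,-13,13),.008,.078)]
S=8
def render(n,prisms,p,z,win):
    x0,y0,w,h=win;c,s=np.cos(p[2]),np.sin(p[2]);m=np.zeros((h*S,w*S),np.uint8)
    for poly,a,b in prisms:
        xy=poly@np.array([[c,s],[-s,c]])+p[:2]
        P=np.vstack([np.c_[xy,np.full(len(xy),z+a)],np.c_[xy,np.full(len(xy),z+b)]])
        u=(proj(n,P)-[x0-.5,y0-.5])*S
        cv2.fillConvexPoly(m,cv2.convexHull(np.round(u*16).astype(np.int32)),255,shift=4)
    return cv2.GaussianBlur(cv2.resize(m,(w,h),interpolation=cv2.INTER_AREA).astype(float)/255,(0,0),.6)
def fit(obs,prisms,p0,z,hide=None,step=(.004,.004,.15)):
    """obs: list of (cam,soft mask,window)"""
    def cost(p):
        e=0
        for n,m,win in obs:
            r=render(n,prisms,p,z,win)
            if hide: r=r*(1-render(n,hide,p,z,win))
            e+=((r-m)**2).sum()
        return e
    best=None
    for k in range(2):
        st=np.array(p0 if best is None else best.x)
        sx=np.vstack([st]+[st+np.eye(3)[i]*step[i]*(1-1.6*k) for i in range(3)])
        best=minimize(cost,st,method="Nelder-Mead",options=dict(initial_simplex=sx,xatol=1e-5,fatol=1e-4,maxiter=150))
    return best.x,best.fun
def win(im,w): return im[w[1]:w[1]+w[3],w[0]:w[0]+w[2]]
def clipmask(im,w):
    c=win(im,w); return np.clip((30-(c[...,0]-c[...,2])+5)/35,0,1) # dark steel: r-b small
def graymask(im,w):
    c=win(im,w); return np.clip((35-(c[...,0]-c[...,2]))/30,0,1)*np.clip((c[...,1]-50)/30,0,1)
E
python3 - <<'E'
from fit import *
t=np.load("top.npy");s=np.load("side.npy")
I={"top":t,"side":s}
np.set_printoptions(precision=4,suppress=True,linewidth=150)
print("colors clip",t[178:184,258:271,0].astype(int),(t[178:184,258:271,0]-t[178:184,258:271,2]).astype(int))
print("foot px",t[190:206,180:208,0].astype(int)[::3,::3],(t[...,0]-t[...,2])[190:206,180:208].astype(int)[::3,::3])
print("axle top",back("top",(268.2,159.6),.0625),"clip",back("top",(263.8,179),.05),"fork foot c",back("top",(193,200),.012))
for n,scr in(("top",[(397,49),(722,88),(358,371),(683,411)]),("side",[(263,19),(58,170),(489,141),(291,316)])):
    k,o=(5,(160,115)) if n=="top" else (4,(150,130))
    P=np.array([back(n,((u+.5)/k-.5+o[0],(v+.5)/k-.5+o[1]),.019) for u,v in scr]);print(n,P[:,:2],P.mean(0))
E
```

```text
colors clip [[ 96  73  76  93 106 114 118 116 100  76  74  95 115]
 [109  82  76  91  97 105 102  96  84  73  78  96 118]
 [111  83  69  76  80  80  76  74  68  67  78 100 119]
 [112  81  62  62  62  63  64  59  58  65  78 100 117]
 [110  86  67  62  61  58  60  60  59  62  77  97 115]
 [116 102  83  76  73  75  76  77  78  76  84 102 116]] [[44 24 22 38 52 57 61 57 45 27 19 41 58]
 [53 29 18 34 43 50 50 45 37 21 21 38 59]
 [54 30 12 16 23 27 29 19 15 10 16 39 60]
 [55 28  6  4  5  4  5  3  0  5 17 40 60]
 [56 34 11  3  4  3  3  5  3  8 20 43 59]
 [64 51 32 20 19 20 20 22 19 20 31 49 60]]
foot px [[112  98  92 105 127 115 112 107  99 112]
 [116 102  91 130 131 129 130 111 133 108]
 [ 72  90 100 131 133 132 133 131 115 106]
 [ 58  61 106 107 126 135 132 132 102 109]
 [ 62  79 119 116 115  95 132 111 109 112]
 [ 85  95 119 124  92 110 125  91 104 111]] [[59 53 51  5  4 26 55 59 52 62]
 [61 53 35  4  6  4  7 16  9 57]
 [39 49  8  5  5  7  7  5 15 60]
 [30 23 54 47 52 18  5  6 46 59]
 [33 31 73 72 73 37  4 13 60 62]
 [36 24 73 80 60 64  6 37 56 58]]
axle top [ 0.5936 -0.0332  0.0625] clip [ 0.5343 -0.0204  0.05  ] fork foot c [0.4683 0.2043 0.012 ]
top [[ 0.7125  0.0596]
 [ 0.6897 -0.1497]
 [ 0.5049  0.0823]
 [ 0.4813 -0.1255]] [ 0.5971 -0.0333  0.019 ]
side [[ 0.6913 -0.1504]
 [ 0.7144  0.059 ]
 [ 0.4816 -0.1264]
 [ 0.5048  0.082 ]] [ 0.598  -0.0339  0.019 ]
```

```bash
cat >> fit.py <<'E'
def clipmask(im,w):
    d=win(im,w)[...,0]-win(im,w)[...,2]; return np.clip((58-d)/54,0,1)
def graymask(im,w):
    c=win(im,w); return np.clip((55-(c[...,0]-c[...,2]))/48,0,1)*np.clip((c[...,1]-60)/35,0,1)
WC={"top":(254,170,20,19),"side":(222,160,24,22)}
WF={"top":(176,183,35,37),"side":(185,240,42,32)}
E
python3 - <<'E'
from fit import *
np.set_printoptions(precision=4,suppress=True,linewidth=170)
I={"top":np.load("top.npy"),"side":np.load("side.npy")}
oc=[(n,clipmask(I[n],WC[n]),WC[n]) for n in I]; of=[(n,graymask(I[n],WF[n]),WF[n]) for n in I]
for o in(oc[:1],oc[1:],oc): print("clip",*fit(o,CLIP,[.541,-.0205,-.1],.042))
for o in(of[:1],of[1:],of): print("fork",*fit(o,FOOT,[.46,.205,-.43],.004,hide=HAND))
# mat corners from top crop
P=np.array([back("top",((u+.5)/5-.5+160,(v+.5)/5-.5+115),.004) for u,v in[(103,292),(277,345),(218,545),(42,495)]]);print("mat",P[:,:2],P.mean(0))
print((oc[1][1]*9).astype(int));print((of[1][1]*9).astype(int))
E
```

```text
clip [ 0.5408 -0.0201  0.011 ] 2.50157153933917
clip [ 0.5421 -0.0191  0.0113] 11.536087384834332Traceback (most recent call last):
  File "<stdin>", line 5, in <module>
  File "fit.py", line 40, in fit
    best=minimize(cost,st,method="Nelder-Mead",options=dict(initial_simplex=sx,xatol=1e-5,fatol=1e-4,maxiter=150))
    res = _minimize_neldermead(fun, x0, args, callback, bounds=bounds,
                               **options)
    fsim[j] = func(sim[j])
              ~~~~^^^^^^^^
    fx = function(np.copy(x), *(wrapper_args + args))
  File "fit.py", line 32, in cost
    r=render(n,prisms,p,z,win)
  File "fit.py", line 24, in render
    u=(proj(n,P)-[x0-.5,y0-.5])*S
       ~~~~^^^^^
  File "fit.py", line 6, in proj
    c=eyes.calibration(n);P=np.atleast_2d(P);q=P@c["view"][:3,:3].T+c["view"][:3,3]
ValueError: time passes only in moves, steps and waits
```

Calibration calls are rate-limited, so I'll cache them.

```bash
sed -i 's/eyes.calibration(n)/CAL[n]/; s/^from scipy.opt.*/&\nCAL={n:eyes.calibration(n) for n in("top","side")}/' fit.py
python3 - <<'E'
from fit import *
np.set_printoptions(precision=4,suppress=True,linewidth=170)
I={"top":np.load("top.npy"),"side":np.load("side.npy")}
oc=[(n,clipmask(I[n],WC[n]),WC[n]) for n in I]; of=[(n,graymask(I[n],WF[n]),WF[n]) for n in I]
for o in(oc[:1],oc[1:],oc): print("clip",*fit(o,CLIP,[.541,-.0205,-.1],.042))
for o in(of[:1],of[1:],of): print("fork",*fit(o,FOOT,[.46,.205,-.43],.004,hide=HAND))
P=np.array([back("top",((u+.5)/5-.5+160,(v+.5)/5-.5+115),.004) for u,v in[(103,292),(277,345),(218,545),(42,495)]]);print("mat",P[:,:2],P.mean(0))
print(fit(of,FOOT,[.46,.205,-.43],.004,hide=HAND)[1]); print("handle top",[proj(n,[.4521,.2121,.082]) for n in I])
from rig import arm
f=fit(of,FOOT,[.46,.205,-.43],.004,hide=HAND)[0]
for k in(0,np.pi): print(arm.ik([f[0],f[1],.033],[np.pi,0,f[2]+k]),arm.ik([.52,-.02,.073],[np.pi,0,k]))
E
```

```text
clip [ 0.5408 -0.0201  0.011 ] 2.50157153933917
clip [ 0.5421 -0.0191  0.0113] 11.536087384834332
clip [ 0.5417 -0.0196  0.0256] 14.632531394725177
fork [ 0.4562  0.2104 -0.4271] 12.815535664910781
fork [ 0.4578  0.21   -0.4554] 64.75838885352964
fork [ 0.4566  0.2108 -0.4457] 81.3269216011859
mat [[0.5554 0.2478]
 [0.5223 0.1353]
 [0.3931 0.1715]
 [0.4242 0.2847]] [0.4738 0.2099 0.004 ]
81.3269216011859
handle top [array([[187.4003, 204.1897]]), array([[207.4729, 236.6196]])]
[-0.6204  0.6747  0.1091  2.2529 -0.3069  0.2271 -2.252 ] [-0.1224  0.6069  0.0747  2.1954 -0.1268  0.3432 -1.5123]
[-0.4057  0.6734 -0.2019  2.2392  0.4894  0.2693  0.0865] [ 0.3607  0.6772 -0.6306  2.1644  0.7944  0.5444  0.6977]
```

Run:
```python
from fit import *
from rig import arm
np.set_printoptions(precision=4,suppress=True,linewidth=170)
x,y,a=.4564,.2107,-.436
R=[np.pi,0,a+np.pi]
arm.reach([x,y,.16],R); arm.servo_line([x,y,.033],velocity=.15)
f0=arm.read_contact_force(); print(arm.read_tool_pos(),arm.read_tool_rot(),f0)
print("w",arm.grip(0.0,100),arm.read_grip_width(),arm.read_gripper_force(),arm.read_contact_force())
arm.servo_line([x,y,.13],velocity=.12)
print(arm.read_tool_pos(),arm.read_grip_width(),arm.read_gripper_force(),arm.read_contact_force(),arm.read_time())
jc=np.array([.462,-.0207]); 
arm.reach([*jc,.13],[np.pi,0,.011+np.pi])
print(arm.read_tool_pos(),arm.read_tool_rot(),arm.read_contact_force(),arm.read_time(),arm.read_q())
t,s=avg("top"),avg("side"); np.save("t2",t);np.save("s2",s)
b=lambda im,w,k:cv2.resize(np.clip(win(im,w)*1.5,0,255).astype(np.uint8)[...,::-1],None,fx=k,fy=k)
A=b(t,(210,125,100,110),4);B=b(s,(170,110,100,110),4);cv2.imwrite("pics/p2.png",np.hstack([A,B]))
```

```text
[0.4565 0.2109 0.0334] [3.1411 0.0002 2.7056] [-0.0448  0.0647 -1.0779]
w False 0.02501137554489092 97.69006133079529 [ 0.2046 -0.7458  5.0903]
[0.4561 0.2103 0.1293] 0.024873148522743995 98.23536157608032 [ 0.0591 -0.525  -4.7711] 6.2667
[ 0.4623 -0.0195  0.1299] [ 3.1403  0.0004 -3.1309] [-0.4074  0.9599 -4.2712] 7.1917 [ 0.5731  0.6158 -0.9392  2.2427  0.8291  0.6827  0.6122]
```

View pics/p2.png

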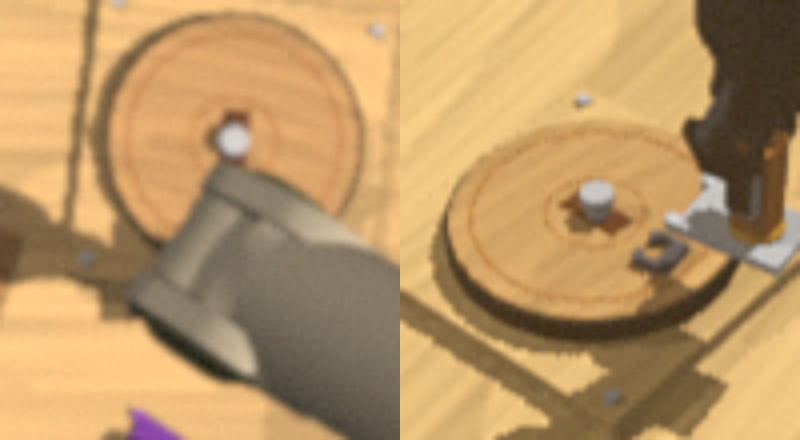

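The left crop (top view) has the fork and clip hidden by the arm. The right crop (side view) shows the fork level in the grip, with its prongs near (690,215), just behind and above the clip at (660,250). I'll lower it behind the clip and check the alignment from the side camera.

Run:
```python
from fit import *
from rig import arm
np.set_printoptions(precision=4,suppress=True,linewidth=170)
R=[np.pi,0,.011+np.pi]
arm.servo_line([.460,-.0198,.0737],rot=R,velocity=.1); arm.pause(.2)
p=arm.read_tool_pos(); r=arm.read_tool_rot(); print(p,r,arm.read_contact_force(),arm.read_time())
s=avg("side",4); np.save("s3",s)
w=(200,140,75,75);k=10
A=cv2.resize(np.clip(win(s,w)*1.5,0,255).astype(np.uint8)[...,::-1],None,fx=8,fy=8)
def draw(prisms,q,z,col):
    c,sn=np.cos(q[2]),np.sin(q[2])
    for poly,a,b in prisms:
        xy=poly@np.array([[c,sn],[-sn,c]])+q[:2]
        u=(proj("side",np.c_[xy,np.full(len(xy),z+b)])-[w[0]-.5,w[1]-.5])*8
        cv2.polylines(A,[np.round(u).astype(np.int32)],True,col,1)
draw(FOOT,[p[0],p[1],r[2]+np.pi],p[2]-.029,(0,0,255)); draw(CLIP,[.5417,-.0194,.011],.042,(0,255,0))
draw([(np.c_[np.cos(a),np.sin(a)]*.012,0,.0625)],[.5936,-.0332,0],0,(255,0,0))
draw([(np.array([[-.1,0],[.1,0]]),0,.042)],[.5975,-.0336,-.112],0,(255,0,255))
cv2.imwrite("pics/p3.png",A)
```

```text
[ 0.4603 -0.0199  0.0742] [-3.1415  0.0009 -3.1309] [-0.2596 -0.7321 -4.4833] 8.4083
```

View pics/p3.png

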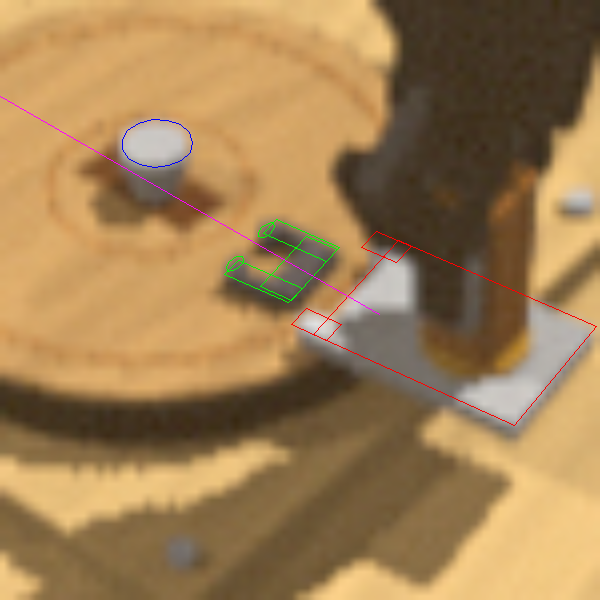

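The overlays line up: the fork notch is centred behind the clip, and the clip lies about 8 mm off the jig's x line. I'll engage it and shepherd it to a point about 26 mm short of the axle.

```bash
cat > ov.py <<'E'
from fit import *
from rig import arm
np.set_printoptions(precision=4,suppress=True,linewidth=170)
J=np.array([.5975,-.0336]);TH=-.112;D=np.array([np.cos(TH),np.sin(TH)]);N=np.array([-D[1],D[0]])
Z=.0735
def go(p,yaw,v=.04): arm.servo_line([p[0],p[1],Z],rot=[np.pi,0,yaw+np.pi],velocity=v)
def look(name,clip0,w=(200,140,75,75),k=8):
    s=avg("side",4);np.save(name,s)
    p=arm.read_tool_pos();r=arm.read_tool_rot()
    A=cv2.resize(np.clip(win(s,w)*1.5,0,255).astype(np.uint8)[...,::-1],None,fx=k,fy=k)
    def draw(prisms,q,z,col):
        c,sn=np.cos(q[2]),np.sin(q[2])
        for poly,a_,b in prisms:
            xy=poly@np.array([[c,sn],[-sn,c]])+q[:2]
            u=(proj("side",np.c_[xy,np.full(len(xy),z+b)])-[w[0]-.5,w[1]-.5])*k
            cv2.polylines(A,[np.round(u).astype(np.int32)],True,col,1)
    draw(FOOT,[p[0],p[1],r[2]+np.pi],p[2]-.029,(0,0,255)); draw(CLIP,clip0,.042,(0,255,0))
    draw([(np.array([[-.1,0],[.1,0]]),0,.042)],[*J,TH],0,(255,0,255))
    cv2.imwrite(f"pics/{name}.png",A)
E
python3 - <<'E'
from ov import *
f0=arm.read_contact_force()
go([.477,-.0196],.011); print(arm.read_contact_force()-f0)
A=np.array([.5936,-.0332]);C1=A-.026*D-.002*N
p0=np.array([.477,-.0196]);p1=C1-.065*D
for i in range(1,5):
    k=i/4; go(p0+(p1-p0)*k,.011+(TH-.011)*k); print(arm.read_tool_pos(),arm.read_contact_force()-f0)
print(arm.read_time())
look("p4",[*(arm.read_tool_pos()[:2]+.065*D),TH])
E
```

```text
[-0.2012  0.6453  0.0898]
[ 0.4838 -0.021   0.0735] [ 0.2437  0.244  -0.1487]
[ 0.4903 -0.0223  0.0735] [-0.4317  0.8262 -0.0151]
[ 0.4967 -0.0237  0.0735] [-0.065  -0.0009  0.761 ]
[ 0.5033 -0.025   0.0735] [0.407  0.3609 0.7076]
10.45
```

View pics/p4.png

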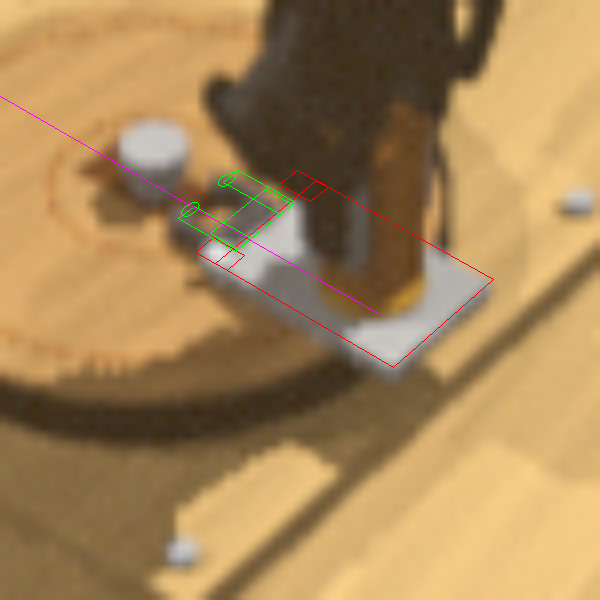

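The clip sits in the notch, shifted about 2-3 mm to +y, as planned. I'll fit it before the insertion.

Run:
```python
from ov import *
s=np.load("p4.npy"); w=(216,158,16,17)
# dark pixels: clip much darker than wood/steel
c=win(s,w); print(c[...,0].astype(int)); print((c[...,0]-c[...,2]).astype(int))
m=np.clip((58-(c[...,0]-c[...,2]))/54,0,1)*np.clip((100-c[...,0])/25,0,1)
for d in(0,.003):
    p,e=fit([("side",m,w)],CLIP,[*(np.array([.568,-.0325])+d*N),-.112],.042,step=(.002,.002,.05))
    print(p,e,"along,lat of jig:",(p[:2]-J)@D,(p[:2]-J)@N)
    f=arm.read_tool_pos()[:2]; print("rel fork",(p[:2]-f)@D,(p[:2]-f)@N)
```

```text
[[136 135 135 134 133 134 131 127 137 141 144 143 124  72  44  40]
 [128 136 135 136 135 125 112 112 138 142 144 146 146 100  55  43]
 [100 113 117 115 115  95  84 110 134 136 138 141 147 126  87  49]
 [ 72  77  82  77  76  67  71 112 130 132 120 118 121 125 107  63]
 [ 68  70  68  63  62  64  78  98 113 124  98  85  79  92  98  91]
 [ 66  72  67  67  67  65  78  80  88 100  70  60  59  62  77  92]
 [ 59  66  66  65  62  60  76  80  78  68  50  48  45  47  56  67]
 [ 72  61  58  61  56  65  75  76  68  54  49  55  53  49  59  69]
 [ 80  74  73  82  73  77  82  76  71  71  93 112  97  75  67  71]
 [ 85  87 116 127 105  79  77  76  82 106 124 125  98  77  72  66]
 [116 117 140 148 122  73  60  64  76  99 111  93  75  69  68  75]
 [134 138 144 146 117  72  50  53  60  66  83  79  67  65  75 111]
 [136 140 144 144 124  86  62  58  51  79 117 128 102  85 106 134]
 [133 131 135 138 137 111  86  74  67 104 148 154 135 118 128 133]
 [138 131 133 135 138 133 123  96  79  97 131 146 139 133 131 132]
 [141 137 137 138 139 144 144 126 118  89  92 110 117 133 135 135]
 [139 136 139 138 139 142 14
[... 518 characters left out ...]
 10  8 32 60 68 63 36 14 10 10]
 [62 63 73 75 64 29 13  8 20 39 48 31 16  9 10 10]
 [71 74 74 75 62 32 21 13 13 14 14  8  9 11  9  6]
 [70 73 75 71 69 44 35 23 14  6  2  2  4  7  6  6]
 [74 72 75 75 79 64 51 41 26  3  0  2  2  4  5  5]
 [73 73 73 73 76 73 65 53 38  7  1  3  2  5  5  5]
 [71 71 72 71 71 71 74 68 64 28  6  4  4  4  5  6]
 [70 69 71 69 70 70 72 63 62 39 20  7  5  3  4  4]]
[ 0.5706 -0.0298 -0.1802] 45.60292223376548 along,lat of jig: -0.02710858166146223 0.0007274089276226636
rel fork 0.06794872195917388 0.002774107827054731
[ 0.5706 -0.0298 -0.1555] 45.664043795131136 along,lat of jig: -0.02719993831536502 0.0007684851794650829
rel fork 0.06785736530527109 0.002815184078897151
```

Run:
```python
from ov import *
def F(n=3):
    v=[]
    for _ in range(n): v.append(arm.read_contact_force()); arm.pause(.02)
    return np.mean(v,0)
f0=F(5); s0=arm.read_tool_pos()[:2]; base=(s0-J)@D; lat=-.002; Y=TH
print(base,(s0-J)@N)
peak=0;snapped=False;log=[];a=base;t0=arm.read_time()
f=0
while a<base+.046 and arm.read_time()-t0<25:
    st=.001 if (f<2 and not snapped) else .0005
    if snapped: st=.0004 if f<1.5 else .0002
    if peak<3 and a<base+.005: st=.002
    a+=st; go(J+a*D+lat*N,Y,v=.012)
    d=F(2)-f0; f=-(d[:2]@D)
    peak=max(peak,f); log.append((round((a-base)*1e3,1),round(f,1),round(d[:2]@N,1),round(d[2],1)))
    if peak>5 and f<peak-4 and f<4 : snapped=True
    if f>12.5: break
print(*log,sep=" ");print(snapped,peak,arm.read_time(),arm.read_tool_pos(),arm.read_tool_rot())
```

```text
-0.09505015324324333 -0.0020609388926193747
(np.float64(2.0), np.float64(0.3), np.float64(-0.4), np.float64(-0.4)) (np.float64(4.0), np.float64(-0.5), np.float64(-0.2), np.float64(0.5)) (np.float64(6.0), np.float64(-0.4), np.float64(-0.3), np.float64(-0.1)) (np.float64(7.0), np.float64(0.3), np.float64(-0.6), np.float64(-0.0)) (np.float64(8.0), np.float64(0.4), np.float64(-0.2), np.float64(-0.6)) (np.float64(9.0), np.float64(0.3), np.float64(-0.4), np.float64(-0.4)) (np.float64(10.0), np.float64(0.1), np.float64(-0.7), np.float64(-0.2)) (np.float64(11.0), np.float64(-0.3), np.float64(-0.9), np.float64(-0.8)) (np.float64(12.0), np.float64(-0.4), np.float64(-0.5), np.float64(-0.3)) (np.float64(13.0), np.float64(-0.3), np.float64(-0.8), np.float64(0.4)) (np.float64(14.0), np.float64(-0.7), np.float64(-0.3), np.float64(0.2)) (np.float64(15.0), np.float64(0.1), np.float64(-0.2), np.float64(-0.2)) (np.float64(16.0), np.float64(0.8), np.float64(-0.1), np.float64(-0.2)) (np.float64(17.0), np.float64(3.2), np.float64(-0.7), np.float64(0.3)) (np.float64(17.5), np.float64(2.7), np.float64(0.1),
[... 3660 characters left out ...]
np.float64(9.4), np.float64(1.0), np.float64(2.9)) (np.float64(39.5), np.float64(9.4), np.float64(0.5), np.float64(3.5)) (np.float64(39.7), np.float64(10.4), np.float64(0.6), np.float64(2.9)) (np.float64(39.9), np.float64(10.5), np.float64(0.8), np.float64(3.5)) (np.float64(40.1), np.float64(10.9), np.float64(0.1), np.float64(3.7)) (np.float64(40.3), np.float64(11.9), np.float64(0.6), np.float64(4.5)) (np.float64(40.5), np.float64(12.3), np.float64(0.6), np.float64(3.6)) (np.float64(40.7), np.float64(12.0), np.float64(0.7), np.float64(3.7)) (np.float64(40.9), np.float64(12.8), np.float64(0.5), np.float64(4.3))
True 12.822615534160354 32.175 [ 0.5398 -0.0294  0.0728] [-3.1401 -0.0058  3.0304]
```

The force profile matches the description: the axle drags at 3 N to its stop, the push peaks at 7.6 N, drops to zero at the snap, then rises firmly. The nose drags slightly (Fz 4 N), so I'll lift about 0.8 mm, bring the push to about 15.5 N and hold.

Run:
```python
import ov
from ov import *
f0=np.array([-.1,.3,-4.3])
def F(n=3):
    v=[]
    for _ in range(n): v.append(arm.read_contact_force()); arm.pause(.02)
    return np.mean(v,0)
base=-.09505;a=base+.0409
f=lambda n=3:(lambda d:(-(d[:2]@D),d[2]))(F(n)-f0)
print(f()); ov.Z+=.0008; go(J+a*D-.002*N,TH,v=.012); r=f(); print(r)
for _ in range(12):
    if r[0]>15.3: break
    a+=.0003; go(J+a*D-.002*N,TH,v=.012); r=f(); print(round(r[0],1),round(r[1],1),end=" | ")
t=arm.read_time(); h=[]
while arm.read_time()-t<.8: h.append(f(2)[0])
print("\nhold",np.round(h,1),r[1],a-base,arm.read_time(),arm.read_tool_pos())
look("p5",[*(J+(a+.065)*D),TH])
```

```text
(np.float64(13.209761035091075), np.float64(4.715842298309662))
(np.float64(11.15709749153944), np.float64(-0.7953993120529139))
12.2 0.9 | 13.1 0.7 | 14.7 1.8 | 15.4 2.4 | 
hold [15.1 14.7 14.1 15.  15.3 15.3 15.3 15.  14.6 15.1 15.  15.  15.  15.7 14.8 15.2 15.2 14.9 15.1 15.4 15.1 14.6 15.1 15.2 15.2] 2.4005652379058215 0.042100000000000005 34.5583 [ 0.54   -0.0295  0.0732]
```

View pics/p5.png

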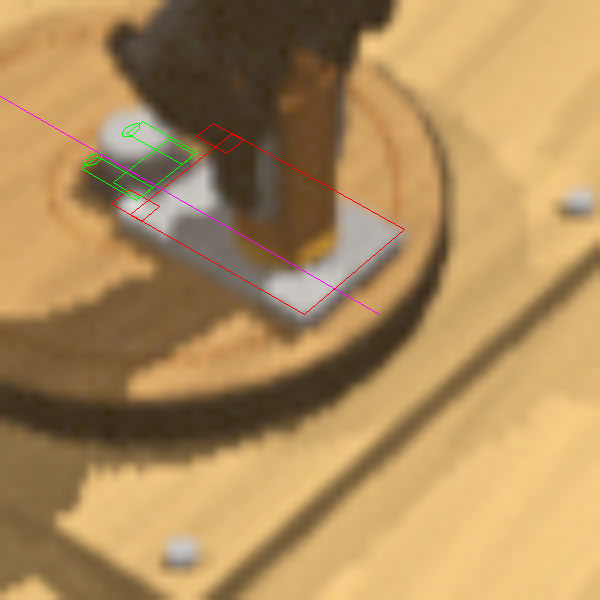

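The clip is around the axle, and the hold stayed at 14-16 N for 0.8 s. Now I'll back off, lift the fork and take it back to the cork.

Run:
```python
import ov
from ov import *
ov.Z=arm.read_tool_pos()[2]+.0008
a=-.09505+.0421
go(J+(a-.03)*D-.002*N,TH,v=.04)
p=J+(a-.03)*D-.002*N
arm.servo_line([*p,.14],velocity=.12)
x,y,y0=.4564,.2107,-.436
arm.reach([x,y,.14],[np.pi,0,y0+np.pi]); arm.servo_line([x,y,.05],velocity=.12); arm.pause(.2)
f0=arm.read_contact_force(); print(f0,arm.read_tool_pos(),arm.read_time(),arm.read_grip_width())
s=avg("side",3);t=avg("top",3)
b=lambda im,w,k:cv2.resize(np.clip(win(im,w)*1.5,0,255).astype(np.uint8)[...,::-1],None,fx=k,fy=k)
cv2.imwrite("pics/p6.png",np.hstack([b(s,(150,180,100,110),4),b(s,(170,130,100,110),4)]))
z=.040; 
while z>.029:
    arm.servo_line([x,y,z],velocity=.02); arm.pause(.04); d=arm.read_contact_force()[2]-f0[2]; print(round(z,4),round(d,1),end=" | ")
    if d>6: break
    z-=.001
print(arm.read_tool_pos(),arm.read_time(),arm.read_moment())
```

```text
[-0.7014 -0.6433 -3.8995] [0.4568 0.2107 0.0506] 38.425 0.025371269978558705
0.04 0.5 | 0.039 -0.7 | 0.038 0.0 | 0.037 0.7 | 0.036 -0.5 | 0.035 -0.6 | 0.034 0.2 | 0.033 10.6 | [0.4565 0.2108 0.0334] 41.4583 [-0.3902  0.3416 -0.0257]
```

View pics/p6.png

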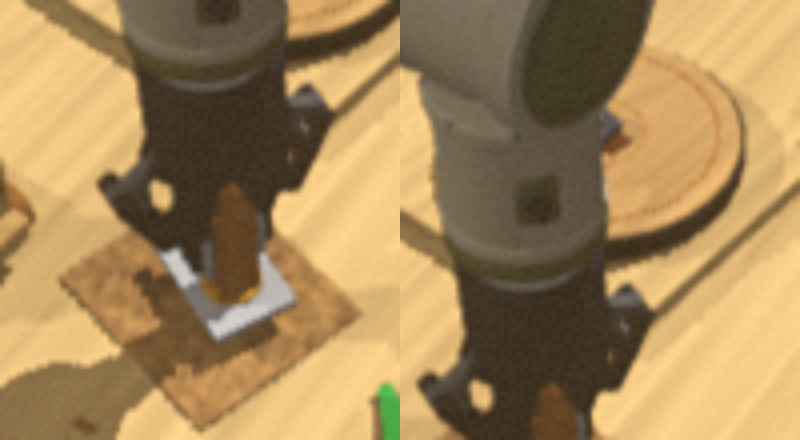

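The left crop shows the fork upright over the cork, and contact came at the original height. In the right crop the arm hides the axle. Now I'll release, lift and check.

Run:
```python
from ov import *
arm.grip(.05);arm.grip(.085); x,y=.4564,.2107
arm.servo_line([x,y,.17],velocity=.15)
arm.reach([.45,.38,.30],[np.pi,0,-.436+np.pi]); print(arm.read_time())
t,s=avg("top",4),avg("side",4)
b=lambda im,w,k:cv2.resize(np.clip(win(im,w)*1.5,0,255).astype(np.uint8)[...,::-1],None,fx=k,fy=k)
cv2.imwrite("pics/p7.png",np.hstack([b(t,(165,120,155,140),3)[:420],cv2.resize(b(s,(90,130,200,210),2),(335,420))[:420]]))
```

```text
44.1917
```

View pics/p7.png

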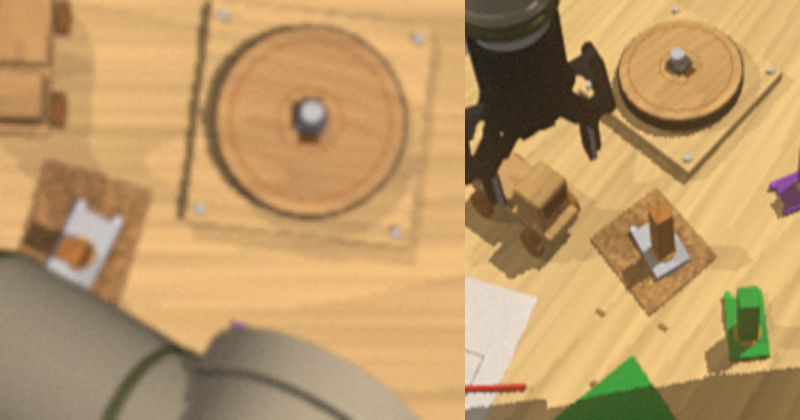

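The clip is around the axle under its head at (310,120), the fork stands on the cork at (78,250), and the truck hasn't moved. I'm handing it in.

```bash
python3 -c "
from rig import arm
print(arm.sign_off())"
```

```text
the job is handed in; nothing more can be done
None
```

Job handed in: the clip snapped home in the axle groove and held at about 15 N for 0.8 s, the fork is standing back on its cork square, nothing else was touched, and it took about 44 s.

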